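# Return the board turntable to its home mark and lock it

## Task

Bring the board turntable back to its home position: turn it by its upright grip post until the arrow on the table points straight at the arrow on the bolt guide, then push the locking bolt fully home into the notch so that the table is locked. Do not touch the circuit board, and leave the loose things around the turntable where they are.

Things in the scene. Friction and masses are not known exactly. Their poses are not given: they have to be found in the camera images.
- index_fixture: Bench turntable fixture, fixed to the bench: grey base plate 146 mm (along x) x 276 mm (along y), top 18 mm above the bench. Origin on the turntable's vertical axis at bench level, z up. The bolt and its guide lie towards its -y axis; the plate reaches 202 mm towards -y and 74 mm towards +y.
- guide_arrow (a point): Tip of the black arrowhead on top of the bolt guide, pointing at the turntable's axis, 96.5 mm from it (towards the fixture's -y), 52 mm above the bench. The guide is a fixed steel block, 48 mm wide, from 95 to 139 mm from the turntable's axis, top 51 mm above the bench.
- turntable (a joint): Angle of the turntable in rad, counter-clockwise positive seen from above; 0 = its arrow points straight at the guide's arrow. Starts between 0.6 and 2.4. Turns either way with light friction (about 2 N at the grip post), has no stop at 0 and stays where it is left, until the bolt locks it.
- table_top (a point): Centre of the turntable's top face, 42 mm above the bench: an aluminium disc of 160 mm diameter with black ticks near its rim and three open rim notches (16 mm wide, 18 mm deep, mouth flared to 26 mm): one in front of the table's arrow, plain ones a quarter turn to either side.
- table_arrow (a point): Tip of the table's arrowhead (black, 20 mm wide, 22 mm long, flat on the disc, pointing outward), 60.5 mm from the turntable's axis, 45 mm above the bench.
- grip_post (a point): Point on the axis of the turntable's grip post, 70 mm above the bench: black upright round handle, 16 mm diameter, 64 mm from the turntable's axis, opposite to the table's arrow, fixed to the disc (it can slip round in the fingers). Gripping part 53 to 94 mm above the bench, rounded top at 98 mm.
- lock_bolt (a joint): Travel of the locking bolt in m: 0 withdrawn, 0.018 fully home (stop). Slides towards the turntable's axis (fixture's +y) with about 2.5 N of friction, no spring, stays where left. Flat steel bar, 14 mm wide, round nose: it centres a notch that is within about 4 degrees; the plain rim blocks it after 3 mm.
- bolt_knob (a point): Point on the axis of the bolt's knob, 70 mm above the bench: black upright round handle, 16 mm diameter, on the outer end of the bolt, 174 mm from the turntable's axis when withdrawn, 156 mm when home. Gripping part 52 to 92 mm above the bench, rounded top at 96 mm.
- board: Small circuit board, 85 x 72 mm, held between two black rails on the middle of the turntable, turning with it; its parts reach 60 mm above the bench; its edge nearest the grip post is 36 mm from the turntable's axis. Origin under its centre. Fragile: not to be touched.
- multimeter: Grey hand multimeter lying on the bench, 182 x 88 x 56 mm, loose, bystander to the left of the turntable. Origin under its centre.
- screwdriver: Small screwdriver with a blue handle, 156 mm long, loose, bystander to the right of the turntable. Origin under its centre.
- solder_spool: Spool of solder, 60 mm diameter, 48 mm high, standing, loose, bystander to the right of the turntable. Origin under its centre.
- probe_tin: Flat round tin, 60 mm diameter, 22 mm high, loose, bystander to the left of the turntable. Origin under its centre.

How it is judged:
By the outcome, as a careful person would: the job done as asked, in the order asked, and still so for the second after the job is handed in, with the robot touching nothing.
It also fails if it takes over 58 s, if anything falls off the work surface, if the arm or the gripper's body presses on something with over 40 N, if the wrist force passes 120 N, or if a joint passes its speed limit or range.

## Robot

A 6-joint arm with a two-finger parallel gripper is mounted at the origin on a cart in front of the work surface, level with it; the furniture and walls round the work are solid. World frame = base frame: x ahead of the robot, y to its left, z up, the work surface at z = 0. Lengths are in m, angles in degrees, forces in N, time in s.
With the tool pointing down it reaches from about 0.3 to 0.825 m from the base axis. Payload 5.4 kg.
Tool frame: the origin (TCP) lies on the centre line of the jaws, within the pads' length; the fingertips stand 17 mm ahead of it and the grasp point (between the pads) lies 2 mm behind it (ctrl.tip_extent is the distance from the TCP to the fingertips, in m); z points along the fingers, y is the line along which they close (so a half turn about z gives the same grasp; the last joint's range is limited). The gripper opens to 92 mm and grips with 3 to 60 N. Pads are 20 mm wide; open, the fingers measure 128 mm over their backs; the gripper's body (75 mm by 189 mm) begins 69 mm behind the grasp point.
Start: joints at [60.499, 9.076, 91.501, -0, 79.423, -12.038], TCP at [0.173, 0.548, 0.232] pointing down, gripper open.
Joint ranges: [-166.64, 166.64], [-54.1, 131.32], [10.49, 154.53], [-73.88, 253.88], [9.74, 151.15], [-171.62, 171.62]. Speed limits (degrees/s): [147.25, 147.25, 180, 180, 180, 180].

## Interface

Orientations are given as [roll, pitch, yaw] about the fixed x, y, z axes, in that order (R = Rz(yaw) Ry(pitch) Rx(roll)).
In Python, from rig import ctrl, eyes, job gives the robot as it stands.
- The arm moves only by the tool carry_out, never from a script. Its argument "motion" is a list of rows, each an object of numbers: "gripper": the gripper command: -1 is fully open, 1 is shut, values between are in proportion; "dx", "dy", "dz": the shift along the tool's x, y, z in units of 0.2 m (1.0 is 0.2 m); "ax", "ay", "az": the turn, a rotation vector about the tool's x, y, z in units of 90 degrees (1.0 is 90 degrees). In form: [{"gripper": .., "dx": .., "dy": .., "dz": .., "ax": .., "ay": .., "az": ..}, ...]. A call has 1 to 5 rows; each row is the pose to reach, as a shift and turn from the pose commanded when the call began, along the tool's axes at that moment; what a row does not reach only later rows make up. A row lasts 1/12 s, in which the tool goes at most 41.7 mm and 7.16 degrees, less where a joint would pass 70% of its speed; a pose out of reach is approached as far as the arm can. A call with a number of a shift or a turn outside -1 to 1 is refused whole. A call with a gripper value outside its range is refused whole. The fingers move at their own pace and stop on an object; "newtons" is the grip in N (left out, the last holds). Time passes only in rows, so rows that repeat a pose let the fingers close. It gives the time, the measured TCP pose, the force, the opening and the grip force at its end, in the units of the state.
- ctrl.read_state(): the state, without advancing time (a new reading comes with each control period).
- eyes.read_camera(name): name is "side" or "top" or "wrist"; returns a dict with "color" (480x640x3 uint8, red, green, blue), "K" (3x3 intrinsics, pixels), "dist" ([k1, k2, p1, p2, k3] as OpenCV has them; the pictures are not rectified), "world_from_camera" (4x4, takes a point from camera to world coordinates). Camera axes: x right, y up, looking along -z (the intrinsics and any distortion apply to the point x, -y, -z); pixel columns grow to the right and rows downward; lengths in m; the calibration is good to about 2 mm. A picture is of the moment at which its call begins. There is no depth.
- job.job_done(): hands the job in; it is judged then, once.
The state is a dict: "clock": time; "q": joint angles; "qvel": joint speeds; "effort": joint torques, N m; "tool_pos": TCP position; "tcp_rot": TCP orientation; "ft_force": force on the tool from outside, world axes, zero at the start; "ft_torque": the same for the moment, N m; "width": opening from 0.0 (shut) to 1.0 (fully open); "gripper_force": force on a finger pad.
Only numpy, scipy, OpenCV 4.12 (cv2) and the standard library are available. Lean on these libraries where they do the work, as an engineer would, in place of code of your own. Each camera call takes 0.05 s, during which the arm holds its last target. There are 200 camera calls.

## Working session

There is one attempt and no reset: what is moved stays moved. The work goes in short steps, Python scripts to look and compute and a tool call to move; the robot and the scene stay as the last step left them, time stands still between calls to the robot, and variables do not carry over. Pictures are saved under pics/ and viewed, at most 10 in all, crops included, and the job is handed in when it is done.

Besides the shell and the picture viewer there is one more tool, called after "Emit:" as name(argument=value, ...), one argument or row to a line, values as JSON. carry_out: Moves the arm, as the interface text tells. Its arguments: {"type":"object","properties":{"motion":{"type":"array","items":{"type":"object","properties":{"gripper":{"type":"number"},"dx":{"type":"number","minimum":-1,"maximum":1},"dy":{"type":"number","minimum":-1,"maximum":1},"dz":{"type":"number","minimum":-1,"maximum":1},"ax":{"type":"number","minimum":-1,"maximum":1},"ay":{"type":"number","minimum":-1,"maximum":1},"az":{"type":"number","minimum":-1,"maximum":1}}}},"newtons":{"type":"number"}},"required":["motion"]}

```bash
mkdir -p pics
cat > h.py <<'E'
import numpy as np,cv2
from rig import ctrl,eyes,job
def ray(c,u,v):
    p=cv2.undistortPoints(np.array([[[u,v]]],float),np.array(c["K"],float),np.array(c["dist"],float))[0,0]
    T=np.array(c["world_from_camera"]);d=T[:3,:3]@np.array([p[0],-p[1],-1]);return T[:3,3],d
def onz(c,u,v,z):
    o,d=ray(c,u,v);return o+d*(z-o[2])/d[2]
def proj(c,P):
    T=np.linalg.inv(np.array(c["world_from_camera"]));q=T[:3,:3]@np.array(P)+T[:3,3]
    q=np.array([q[0],-q[1],-q[2]])
    return cv2.projectPoints(q.reshape(1,1,3),np.zeros(3),np.zeros(3),np.array(c["K"],float),np.array(c["dist"],float))[0].ravel()
def snap(n,f):
    c=eyes.read_camera(n);cv2.imwrite(f"pics/{f}.png",c["color"][:,:,::-1]);return c
E
python3 - <<'E'
from h import *
import pickle
for n in("top","side"):
    c=snap(n,n+"0");pickle.dump(c,open(n+"0.pkl","wb"));print(n,np.round(c["world_from_camera"],3).tolist())
s=ctrl.read_state();print(s,ctrl.tip_extent)
E
```

```text
top [[-0.014, 0.995, -0.099, 0.424], [-1.0, -0.012, 0.017, 0.09], [0.016, 0.099, 0.995, 1.188], [0.0, 0.0, 0.0, 1.0]]
side [[1.0, 0.008, -0.024, 0.51], [-0.024, 0.551, -0.834, -0.748], [0.006, 0.834, 0.551, 0.621], [0.0, 0.0, 0.0, 1.0]]
{'clock': 0.1, 'q': array([ 6.04995931e+01,  9.11048266e+00,  9.15632967e+01, -1.61484372e-04,
        7.94226025e+01, -1.20368607e+01]), 'qvel': array([-0.0595259 , -0.1255679 , -0.12088825,  0.02433828,  0.07857778,
       -0.04200049]), 'effort': array([-3.17010536e-04, -3.86506820e+01, -3.22958314e+01,  7.02927215e-02,
        3.40077665e-02, -2.16923149e-05]), 'tool_pos': array([0.17230386, 0.54802579, 0.23071772]), 'tcp_rot': array([-1.79905704e+02, -1.99443506e-02,  1.62536467e+02]), 'ft_force': array([-0.31323121, -0.30106339,  0.65714781]), 'ft_torque': array([ 0.0410324 , -0.00338602, -0.00217662]), 'gripper_force': 0.0, 'width': 1.0006879827335158} 0.017
```

View pics/top0.png

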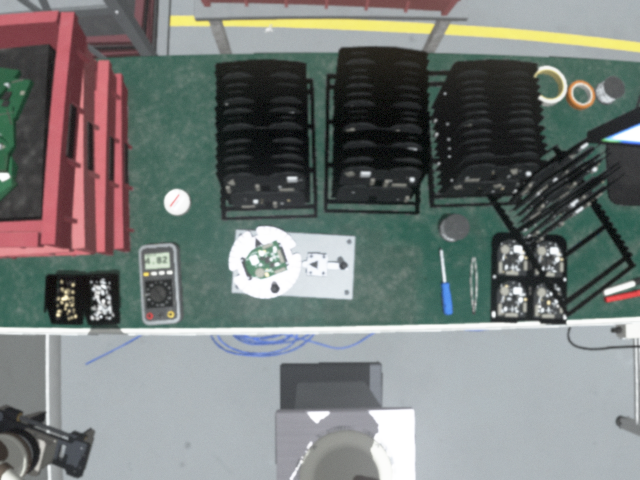

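View pics/side0.png

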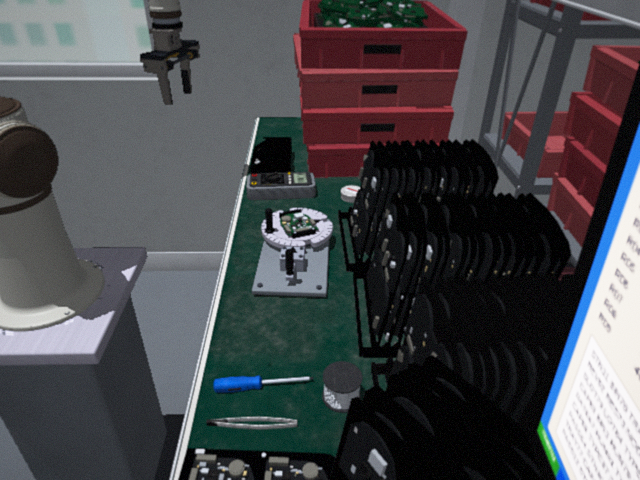

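The top view shows the fixture at about cols 232-355, rows 233-298. The knob is near (342,263) and the post near (275,288), on the robot's side. I'll zoom in.

Run:
```python
from h import *
import pickle
c=pickle.load(open("top0.pkl","rb"));im=c["color"][:,:,::-1]
cv2.imwrite("pics/t1.png",cv2.resize(im[222:310,222:366],None,fx=5.5,fy=5.5,interpolation=cv2.INTER_CUBIC))
for n,(u,v) in dict(tl=(236,231),tr=(354,236),br=(353,298),bl=(232,293)).items(): print(n,onz(c,u,v,.018).round(4))
```

```text
tl [0.5644 0.2438 0.018 ]
tr [ 0.5496 -0.0268  0.018 ]
br [ 0.408  -0.0216  0.018 ]
bl [0.4228 0.253  0.018 ]
```

View pics/t1.png

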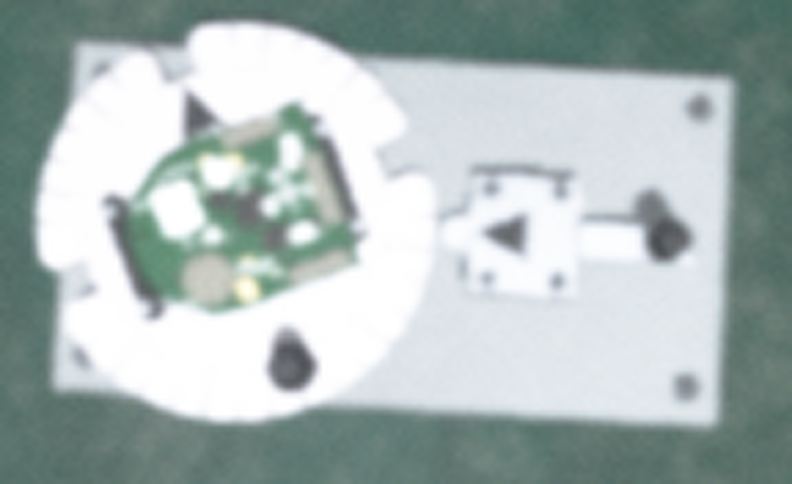

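The crop (5.5x) shows these positions:
- Table arrow tip: about (192,93).
- Guide arrow tip: (484,234).
- Post: (290,362).
- Knob: (667,240).
- Disc centre: about (236,222).

Run:
```python
from h import *
import pickle
c=pickle.load(open("top0.pkl","rb"))
f=lambda x,y,z:onz(c,222+(x+.5)/5.5-.5,222+(y+.5)/5.5-.5,z)
# disc rim points (crop) -> circle fit at z=.042
rim=[(37,205),(245,22),(345,60),(434,210),(395,320),(235,421),(110,375),(60,130)]
P=np.array([f(*r,.042)[:2] for r in rim])
A=np.c_[2*P,np.ones(len(P))];s=np.linalg.lstsq(A,(P**2).sum(1),rcond=None)[0]
print("disc",s[:2],np.sqrt(s[2]+s[:2]@s[:2]))
O=s[:2]
pt=dict(ga=(484,234,.052),ta=(190,92,.045),post=(288,350,.09),posttop=(291,362,.096),knob=(667,240,.094),
 tl=(78,43,.018),tr=(734,78,.018),br=(718,426,.018),bl=(54,388,.018))
W={k:f(*v)[:2] for k,v in pt.items()}
for k,v in W.items():
    d=v-O;print(k,v.round(4),np.linalg.norm(d).round(4),np.degrees(np.arctan2(d[1],d[0])).round(1))
for a,b in(("tl","tr"),("bl","br"),("br","tr"),("bl","tl")):
    d=W[b]-W[a];print(a,b,np.linalg.norm(d).round(4),np.degrees(np.arctan2(d[1],d[0])).round(2))
```

```text
disc [0.49222459 0.17821851] 0.08009178406801333
ga [0.4845 0.0764] 0.1021 -94.3
ta [0.5441 0.1951] 0.0546 18.0
post [0.4385 0.1534] 0.0592 -155.2
posttop [0.4338 0.1519] 0.0641 -155.8
knob [0.479  0.0059] 0.1728 -94.4
tl [0.5681 0.2444] 0.1007 41.1
tr [ 0.5501 -0.0292] 0.2154 -74.4
br [ 0.4056 -0.0196] 0.2159 -113.6
bl [0.4248 0.2544] 0.1017 131.5
tl tr 0.2742 -93.76
bl br 0.2746 -94.0
br tr 0.1448 -3.82
bl tl 0.1436 -4.0
```

```bash
cat >> h.py <<'E'
from scipy.spatial.transform import Rotation as Ro
def rows(targets,grip,p=None,yaw=None):
    """targets: list of (pos,yaw deg), tool down; prints motion units from the present (or given) pose"""
    s=ctrl.read_state()
    if p is None: p=s["tool_pos"]; R=Ro.from_euler("xyz",s["tcp_rot"],degrees=True)
    else: R=Ro.from_euler("xyz",[180,0,yaw],degrees=True)
    for t,y in targets:
        d=R.inv().apply(np.array(t)-p)/.2
        a=(R.inv()*Ro.from_euler("xyz",[180,0,y],degrees=True)).as_rotvec()/(np.pi/2)
        print(np.r_[d,a].round(4).tolist(),grip)
E
python3 - <<'E'
from h import *
p0=np.array([.1723,.548,.2307]);p1=np.array([.434,.152,.2])
for k in(1/3,2/3,1): rows([(p0+(p1-p0)*k,162.5+41.5*k)],-1)
E
```

```text
[-0.6142, -0.4987, 0.0519, -0.001, -0.0003, -0.1533] -1
[-1.2283, -0.9973, 0.1036, -0.001, -0.0005, -0.307] -1
[-1.8425, -1.4959, 0.1554, -0.0009, -0.0006, -0.4607] -1
```

Emit:
carry_out(
  motion=[
    {"gripper":-1,"dx":-0.61,"dy":-0.5,"dz":0.05},
    {"gripper":-1,"dx":-0.61,"dy":-0.5,"dz":0.05},
    {"gripper":-1,"dx":-0.61,"dy":-0.5,"dz":0.05},
    {"gripper":-1,"dx":-0.61,"dy":-0.5,"dz":0.05},
    {"gripper":-1,"dx":-0.61,"dy":-0.5,"dz":0.05},
  ],
)

```text
$.motion[0]: bad value
```

Emit:
carry_out(
  motion=[
    {"gripper":-1,"dx":-0.61,"dy":-0.5,"dz":0.05},
    {"gripper":-1,"dx":-0.61,"dy":-0.5,"dz":0.05},
    {"gripper":-1,"dx":-0.61,"dy":-0.5,"dz":0.05},
    {"gripper":-1,"dx":-0.61,"dy":-0.5,"dz":0.05},
    {"gripper":-1,"dx":-0.61,"dy":-0.5,"dz":0.05},
  ],
)

```text
$.motion[0]: bad value
```

Emit:
carry_out(
  motion=[
    {"gripper":-1,"dx":-0.61,"dy":-0.5,"dz":0.05,"az":-0.46},
    {"gripper":-1,"dx":-0.61,"dy":-0.5,"dz":0.05,"az":-0.46},
    {"gripper":-1,"dx":-0.61,"dy":-0.5,"dz":0.05,"az":-0.46},
    {"gripper":-1,"dx":-0.61,"dy":-0.5,"dz":0.05,"az":-0.46},
    {"gripper":-1,"dx":-0.61,"dy":-0.5,"dz":0.05,"az":-0.46},
  ],
)

```text
$.motion[0]: bad value
```

Run:
```python
from h import *
import pickle
s=ctrl.read_state();print(s["clock"],s["tool_pos"],s["tcp_rot"],s["ft_force"],s["q"])
c=snap("wrist","w0");pickle.dump(c,open("w0.pkl","wb"));print(np.round(c["world_from_camera"],3).tolist())
for P in((.434,.152,.096),(.484,.08,.052),(.492,.177,.042)):print(P,proj(c,P))
```

```text
0.1 [0.17230386 0.54802579 0.23071772] [-1.79905704e+02 -1.99443506e-02  1.62536467e+02] [-0.31323121 -0.30106339  0.65714781] [ 6.04995931e+01  9.11048266e+00  9.15632967e+01 -1.61484372e-04
  7.94226025e+01 -1.20368607e+01]
[[0.3, -0.924, -0.236, 0.106], [0.954, 0.29, 0.077, 0.569], [-0.003, -0.249, 0.969, 0.384], [0.0, 0.0, 0.0, 1.0]]
(0.434, 0.152, 0.096) [ 76.26298972 529.93988766]
(0.484, 0.08, 0.052) [ 71.58917146 530.52559111]
(0.492, 0.177, 0.042) [135.32632818 519.20504182]
```

View pics/w0.png

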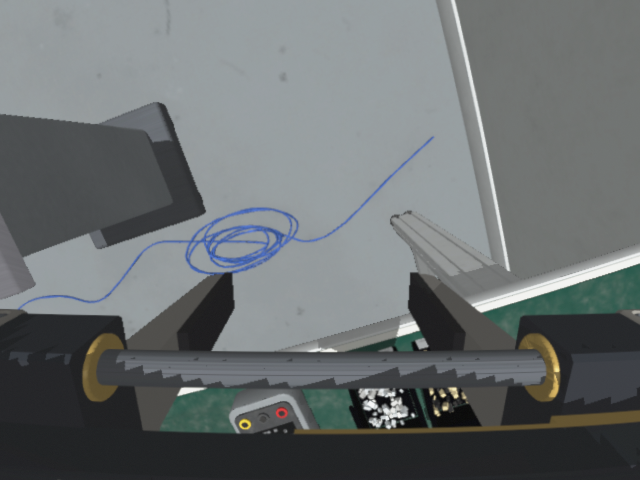

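The wrist view shows only the floor and the table edge, because the move rows were refused. All the keys may be required, so I'll send complete rows.

Emit:
carry_out(
  motion=[
    {"gripper":-1,"dx":-0.61,"dy":-0.5,"dz":0.05,"ax":0,"ay":0,"az":0},
    {"gripper":-1,"dx":-0.61,"dy":-0.5,"dz":0.05,"ax":0,"ay":0,"az":0},
    {"gripper":-1,"dx":-0.61,"dy":-0.5,"dz":0.05,"ax":0,"ay":0,"az":0},
    {"gripper":-1,"dx":-0.61,"dy":-0.5,"dz":0.05,"ax":0,"ay":0,"az":0},
    {"gripper":-1,"dx":-0.61,"dy":-0.5,"dz":0.05,"ax":0,"ay":0,"az":0},
  ],
)

```text
clock: 0.57
tool_pos: [0.2612, 0.4124, 0.2207]
tcp_rot: [-179.8, 0.1, 162.3]
ft_force: [-0.2, 0.4, 0.2]
width: 1.001
gripper_force: 0.0
```

Emit:
carry_out(
  motion=[
    {"gripper":-1,"dx":-0.61,"dy":-0.5,"dz":0.05,"ax":0,"ay":0,"az":0},
    {"gripper":-1,"dx":-0.61,"dy":-0.5,"dz":0.05,"ax":0,"ay":0,"az":0},
    {"gripper":-1,"dx":-0.61,"dy":-0.5,"dz":0.05,"ax":0,"ay":0,"az":0},
    {"gripper":-1,"dx":-0.61,"dy":-0.5,"dz":0.05,"ax":0,"ay":0,"az":0},
    {"gripper":-1,"dx":-0.61,"dy":-0.5,"dz":0.05,"ax":0,"ay":0,"az":0},
  ],
)

```text
clock: 0.98
tool_pos: [0.3476, 0.2808, 0.2112]
tcp_rot: [-179.9, 0.1, 162.2]
ft_force: [-0.6, -0.4, -0.8]
width: 1.0
gripper_force: 0.0
```

Emit:
carry_out(
  motion=[
    {"gripper":-1,"dx":-0.61,"dy":-0.5,"dz":0.05,"ax":0,"ay":0,"az":-0.46},
    {"gripper":-1,"dx":-0.61,"dy":-0.5,"dz":0.05,"ax":0,"ay":0,"az":-0.46},
    {"gripper":-1,"dx":-0.61,"dy":-0.5,"dz":0.05,"ax":0,"ay":0,"az":-0.46},
    {"gripper":-1,"dx":-0.61,"dy":-0.5,"dz":0.05,"ax":0,"ay":0,"az":-0.46},
    {"gripper":-1,"dx":-0.61,"dy":-0.5,"dz":0.05,"ax":0,"ay":0,"az":-0.46},
  ],
)

```text
clock: 1.4
tool_pos: [0.4331, 0.1504, 0.2014]
tcp_rot: [-180.0, 0.0, -165.8]
ft_force: [-0.2, 0.4, -0.6]
width: 1.0
gripper_force: 0.0
```

Run:
```python
from h import *
import pickle
s=ctrl.read_state();print(s["clock"],s["tool_pos"],s["tcp_rot"],s["ft_force"],s["q"])
c=snap("wrist","w1");pickle.dump(c,open("w1.pkl","wb"));print(np.round(c["world_from_camera"],3).tolist())
for P in((.434,.152,.096),(.484,.08,.052),(.492,.177,.042)):print(P,proj(c,P))
```

```text
1.4 [0.43306506 0.1504145  0.20142157] [-1.79957623e+02  1.44254013e-02 -1.65811914e+02] [-0.15348718  0.41177321 -0.6469476 ] [ 4.01910453e+00 -7.28575960e+00  1.11542635e+02 -4.04130147e-02
  7.57214471e+01 -1.00159016e+02]
[[-0.245, -0.939, -0.242, 0.366], [0.969, -0.238, -0.059, 0.133], [-0.002, -0.249, 0.969, 0.355], [0.0, 0.0, 0.0, 1.0]]
(0.434, 0.152, 0.096) [323.15252301 247.15957109]
(0.484, 0.08, 0.052) [233.19881554 266.92275572]
(0.492, 0.177, 0.042) [333.16979924 294.88330906]
```

View pics/w1.png

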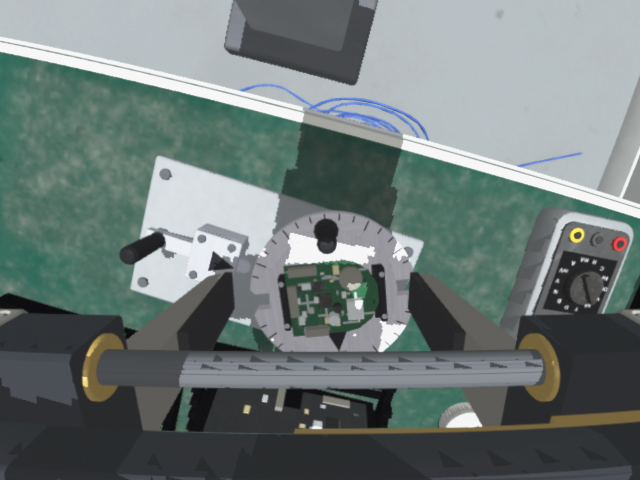

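The wrist view shows the post around (326,235), the table arrow tip near (338,345) partly behind the spindle, the guide arrow tip at about (233,267) and the knob top near (128,254). Next I'll measure the post more exactly.

Run:
```python
from h import *
import pickle
c=pickle.load(open("w1.pkl","rb"));g=c["color"].max(2)
m=(g[205:275,300:352]<60).astype(np.uint8)
n,l,st,ce=cv2.connectedComponentsWithStats(m);i=1+st[1:,4].argmax();print(st[i]+[300,205,0,0,0],ce[i]+[300,205])
ys,xs=np.where(l==i)
for y in range(ys.min(),ys.max()+1,3):print(y+205,xs[ys==y].min()+300,xs[ys==y].max()+300,end=" | ")
print()
for z,v in((.09,0),(.096,0)):
    # silhouette bottom circle: width w, bottom row b
    w=(xs.max()-xs.min()+1)/2;u=(xs.max()+xs.min())/2+300;b=ys.max()+205.5-w
    print(z,u,b,w,onz(c,u,b,z))
print("guide",onz(c,233,267,.052))
```

```text
[315 219  23  34 485] [326.05773196 232.49896907]
219 324 326 | 222 318 333 | 225 316 335 | 228 315 337 | 231 315 337 | 234 315 336 | 237 317 335 | 240 319 335 | 243 318 335 | 246 319 334 | 249 320 333 | 252 325 328 | 
0.09 326.0 241.0 11.5 [0.43020008 0.15335828 0.09      ]
0.096 326.0 241.0 11.5 [0.42874205 0.15290443 0.096     ]
guide [0.4841189 0.0798357 0.052    ]
```

Run:
```python
from h import *
import pickle
c=pickle.load(open("w1.pkl","rb"));print(c["K"])
for z in(.045,.07,.09):print(z,proj(c,(.434,.152,z)),proj(c,(.434,.160,z)))
for z in(.085,.09,.096):print("wide",z,onz(c,326,230,z))
print("base",onz(c,326.5,245,.05))
for z in(.05,.07,.096):print("knob",z,proj(c,(.479,.004,z)))
s=pickle.load(open("top0.pkl","rb"))
```

```text
[[349.3490608    0.         320.75242599]
 [  0.         349.3490608  241.87131449]
 [  0.           0.           1.        ]]
0.045 [322.8764741  232.37321993] [331.39741964 234.47926672]
0.07 [323.00022886 238.99856495] [332.22380926 241.26740977]
0.09 [323.11490705 245.1430407 ] [332.98948422 247.56097183]
wide 0.085 [0.42273369 0.15150696 0.085     ]
wide 0.09 [0.42167971 0.15117011 0.09      ]
wide 0.096 [0.42041494 0.15076589 0.096     ]
base [0.44341542 0.15774742 0.05      ]
knob 0.05 [153.84675343 241.50032236]
knob 0.07 [143.22632653 247.26277261]
knob 0.096 [127.29176246 255.93944082]
```

Emit:
carry_out(
  motion=[
    {"gripper":-1,"dx":0,"dy":0,"dz":0.2,"ax":0,"ay":0,"az":0},
    {"gripper":-1,"dx":0,"dy":0,"dz":0.2,"ax":0,"ay":0,"az":0},
    {"gripper":-1,"dx":0,"dy":0,"dz":0.2,"ax":0,"ay":0,"az":0},
  ],
)

```text
clock: 1.7
tool_pos: [0.4295, 0.1532, 0.16]
tcp_rot: [179.9, -0.3, -166.0]
ft_force: [0.3, -0.4, 0.5]
width: 0.998
gripper_force: 0.0
```

Run:
```python
from h import *
import pickle
s=ctrl.read_state();print(s["tool_pos"],s["tcp_rot"])
rows([((.432,.153,.1),202),((.432,.153,.077),202)],-1)
c=snap("wrist","w2");g=c["color"].max(2)
print([proj(c,(.432,.153,z)).round(1) for z in(.06,.09)])
m=(g[205:330,290:362]<60).astype(np.uint8)
n,l,st,ce=cv2.connectedComponentsWithStats(m)
for i in range(1,n):
    if st[i,4]>200:
        print(st[i]+[290,205,0,0,0]);ys,xs=np.where(l==i)
        for y in range(ys.min(),ys.max()+1,4):print(y+205,xs[ys==y].min()+290,xs[ys==y].max()+290,end=" | ")
```

```text
[0.42951452 0.15323023 0.16001975] [ 179.9246541    -0.30658219 -166.04589289]
[-0.0134, -0.0045, 0.3, 0.0011, -0.0033, -0.0894] -1
[-0.014, -0.0047, 0.415, 0.0011, -0.0033, -0.0894] -1
[array([320.1, 251.1]), array([320. , 263.2])]
[309 232  26  44 728]
232 320 320 | 236 313 330 | 240 310 333 | 244 309 334 | 248 309 334 | 252 311 333 | 256 313 331 | 260 312 332 | 264 312 332 | 268 312 331 | 272 315 329 |
```

Emit:
carry_out(
  motion=[
    {"gripper":-1,"dx":-0.011,"dy":-0.009,"dz":0.1,"ax":0,"ay":0,"az":-0.09},
    {"gripper":-1,"dx":-0.011,"dy":-0.009,"dz":0.2,"ax":0,"ay":0,"az":-0.09},
    {"gripper":-1,"dx":-0.011,"dy":-0.009,"dz":0.3,"ax":0,"ay":0,"az":-0.09},
    {"gripper":-1,"dx":-0.011,"dy":-0.009,"dz":0.415,"ax":0,"ay":0,"az":-0.09},
    {"gripper":-1,"dx":-0.011,"dy":-0.009,"dz":0.415,"ax":0,"ay":0,"az":-0.09},
  ],
)

```text
clock: 2.17
tool_pos: [0.432, 0.1519, 0.0766]
tcp_rot: [179.9, -0.3, -157.9]
ft_force: [-0.9, -0.5, -0.1]
width: 1.002
gripper_force: 0.0
```

Emit:
carry_out(
  motion=[
    {"gripper":0.2,"dx":0,"dy":0,"dz":0,"ax":0,"ay":0,"az":0},
    {"gripper":0.5,"dx":0,"dy":0,"dz":0,"ax":0,"ay":0,"az":0},
    {"gripper":1,"dx":0,"dy":0,"dz":0,"ax":0,"ay":0,"az":0},
    {"gripper":1,"dx":0,"dy":0,"dz":0,"ax":0,"ay":0,"az":0},
    {"gripper":1,"dx":0,"dy":0,"dz":0,"ax":0,"ay":0,"az":0},
  ],
  newtons=12,
)

```text
clock: 2.58
tool_pos: [0.4351, 0.1514, 0.0798]
tcp_rot: [-180.0, 0.1, -157.9]
ft_force: [-0.1, 0.1, -0.2]
width: 0.663
gripper_force: 0.0
```

Emit:
carry_out(
  motion=[
    {"gripper":1,"dx":0,"dy":0,"dz":0,"ax":0,"ay":0,"az":0},
    {"gripper":1,"dx":0,"dy":0,"dz":0,"ax":0,"ay":0,"az":0},
    {"gripper":1,"dx":0,"dy":0,"dz":0,"ax":0,"ay":0,"az":0},
    {"gripper":1,"dx":0,"dy":0,"dz":0,"ax":0,"ay":0,"az":0},
    {"gripper":1,"dx":0,"dy":0,"dz":0,"ax":0,"ay":0,"az":0},
  ],
)

```text
clock: 3.0
tool_pos: [0.4342, 0.1512, 0.0785]
tcp_rot: [180.0, -0.0, -157.9]
ft_force: [-0.2, -0.4, 0.0]
width: 0.298
gripper_force: 0.0
```

Emit:
carry_out(
  motion=[
    {"gripper":1,"dx":0,"dy":0,"dz":0,"ax":0,"ay":0,"az":0},
    {"gripper":1,"dx":0,"dy":0,"dz":0,"ax":0,"ay":0,"az":0},
    {"gripper":1,"dx":0,"dy":0,"dz":0,"ax":0,"ay":0,"az":0},
    {"gripper":1,"dx":0,"dy":0,"dz":0,"ax":0,"ay":0,"az":0},
    {"gripper":1,"dx":0,"dy":0,"dz":0,"ax":0,"ay":0,"az":0},
  ],
)

```text
clock: 3.42
tool_pos: [0.4338, 0.1514, 0.0785]
tcp_rot: [180.0, -0.1, -157.9]
ft_force: [-2.7, 2.0, 2.1]
width: 0.176
gripper_force: 12.0
```

Run:
```python
from h import *
s=ctrl.read_state();print(s["tool_pos"],s["tcp_rot"],s["ft_force"],s["width"],s["gripper_force"])
```

```text
[0.43377846 0.15136276 0.07845548] [ 1.79970709e+02 -5.50647828e-02 -1.57909296e+02] [-2.74189277  1.99900443  2.13284112] 0.1757048206168583 12.00005748309195
```

Post gripped (width 0.176 is about 16 mm). Now I'll swing it clockwise.

Emit:
carry_out(
  motion=[
    {"gripper":1,"dx":-0.002,"dy":0.033,"dz":0,"ax":0,"ay":0,"az":0.067},
    {"gripper":1,"dx":-0.007,"dy":0.067,"dz":0,"ax":0,"ay":0,"az":0.133},
    {"gripper":1,"dx":-0.016,"dy":0.099,"dz":0,"ax":0,"ay":0,"az":0.2},
    {"gripper":1,"dx":-0.028,"dy":0.13,"dz":0,"ax":0,"ay":0,"az":0.267},
    {"gripper":1,"dx":-0.043,"dy":0.16,"dz":0,"ax":0,"ay":0,"az":0.333},
  ],
)

```text
clock: 3.83
tool_pos: [0.4289, 0.1838, 0.0784]
tcp_rot: [-179.9, -0.2, 171.8]
ft_force: [-5.1, -1.9, 4.2]
width: 0.168
gripper_force: 12.0
```

Emit:
carry_out(
  motion=[
    {"gripper":1,"dx":-0.002,"dy":0.033,"dz":0,"ax":0,"ay":0,"az":0.067},
    {"gripper":1,"dx":-0.007,"dy":0.067,"dz":0,"ax":0,"ay":0,"az":0.133},
    {"gripper":1,"dx":-0.016,"dy":0.099,"dz":0,"ax":0,"ay":0,"az":0.2},
    {"gripper":1,"dx":-0.028,"dy":0.13,"dz":0,"ax":0,"ay":0,"az":0.267},
    {"gripper":1,"dx":-0.043,"dy":0.16,"dz":0,"ax":0,"ay":0,"az":0.333},
  ],
)

```text
clock: 4.25
tool_pos: [0.4415, 0.215, 0.0784]
tcp_rot: [-179.8, -0.2, 141.9]
ft_force: [-6.7, 0.2, 6.2]
width: 0.166
gripper_force: 12.0
```

Emit:
carry_out(
  motion=[
    {"gripper":1,"dx":-0.002,"dy":0.033,"dz":0,"ax":0,"ay":0,"az":0.067},
    {"gripper":1,"dx":-0.007,"dy":0.067,"dz":0,"ax":0,"ay":0,"az":0.133},
    {"gripper":1,"dx":-0.016,"dy":0.099,"dz":0,"ax":0,"ay":0,"az":0.2},
    {"gripper":1,"dx":-0.028,"dy":0.13,"dz":0,"ax":0,"ay":0,"az":0.267},
    {"gripper":1,"dx":-0.043,"dy":0.16,"dz":0,"ax":0,"ay":0,"az":0.333},
  ],
)

```text
clock: 4.67
tool_pos: [0.4684, 0.2353, 0.0784]
tcp_rot: [-179.8, -0.1, 111.9]
ft_force: [-6.0, 1.1, 3.8]
width: 0.169
gripper_force: 12.0
```

Run:
```python
from h import *
import pickle
s=ctrl.read_state();print(s["tool_pos"],s["tcp_rot"],s["ft_force"],s["width"])
c=snap("side","s1");pickle.dump(c,open("s1.pkl","wb"))
im=c["color"][170:310,240:350,::-1];cv2.imwrite("pics/s1.png",cv2.resize(im,None,fx=4.2,fy=4.2,interpolation=cv2.INTER_CUBIC))
```

```text
[0.46840341 0.23526841 0.07839782] [-1.79845845e+02 -8.84781942e-02  1.11867381e+02] [-6.01323285  1.11263942  3.78195415] 0.16850251273012726
```

View pics/s1.png

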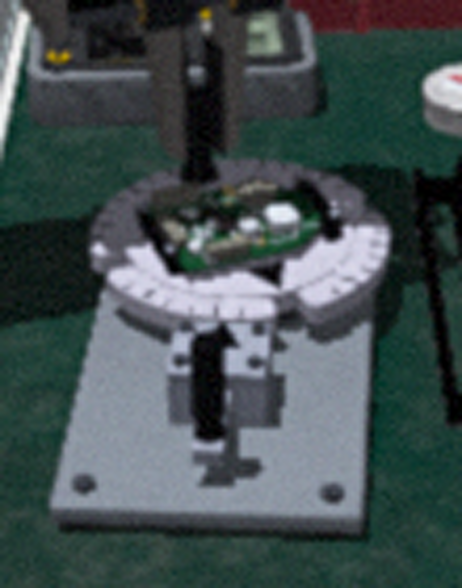

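The side crop shows the table notch at about (290,300) and the guide arrow at about (228,335), so roughly 25° remains. Before turning further I'll check the rack clearance.

Run:
```python
from h import *
import pickle
c=pickle.load(open("top0.pkl","rb"))
for r in(207,217):
  for z in(0,.05,.15,.2):print(r,z,onz(c,268,r,z)[:2].round(3))
s=pickle.load(open("s1.pkl","rb"))
# notch position (rim, z=.042), arrow
f=lambda x,y,z:onz(s,240+(x+.5)/4.2-.5,170+(y+.5)/4.2-.5,z)
O=np.array([.4925,.1765])
for n,p in dict(notch=(290,300,.042),arrowtip=(272,285,.045),guidetip=(226,330,.052)).items():
  w=f(*p)[:2];d=w-O;print(n,w.round(4),np.linalg.norm(d).round(3),np.degrees(np.arctan2(d[1],d[0])).round(1))
```

```text
207 0 [0.622 0.171]
207 0.05 [0.614 0.168]
207 0.15 [0.597 0.161]
207 0.2 [0.589 0.158]
217 0 [0.599 0.171]
217 0.05 [0.591 0.168]
217 0.15 [0.577 0.161]
217 0.2 [0.569 0.158]
notch [0.5177 0.1113] 0.07 -68.9
arrowtip [0.5085 0.1207] 0.058 -73.9
guidetip [0.4859 0.0706] 0.106 -93.6
```

Run:
```python
from h import *
import pickle
s=pickle.load(open("side0.pkl","rb"))
for y in(.09,.28):
  for z in(0,.1,.15,.2):print(y,z,proj(s,(.61,y,z)).round(0))
im=s["color"][120:290,320:520,::-1];cv2.imwrite("pics/s2.png",cv2.resize(im,None,fx=3.5,fy=3.5))
```

```text
0.09 0 [352. 262.]
0.09 0.1 [354. 223.]
0.09 0.15 [355. 202.]
0.09 0.2 [356. 179.]
0.28 0 [345. 217.]
0.28 0.1 [347. 181.]
0.28 0.15 [348. 161.]
0.28 0.2 [349. 141.]
```

View pics/s2.png

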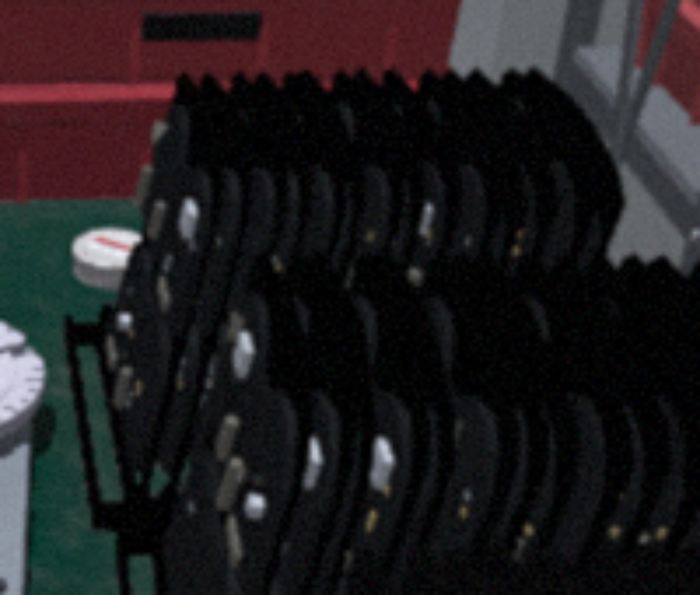

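Rack boards lean back, with about 25 mm of clearance at body height. I'll turn the remaining ~25.6°.

Emit:
carry_out(
  motion=[
    {"gripper":1,"dx":-0.002,"dy":0.033,"dz":0,"ax":0,"ay":0,"az":0.067},
    {"gripper":1,"dx":-0.007,"dy":0.067,"dz":0,"ax":0,"ay":0,"az":0.133},
    {"gripper":1,"dx":-0.016,"dy":0.099,"dz":0,"ax":0,"ay":0,"az":0.2},
    {"gripper":1,"dx":-0.026,"dy":0.125,"dz":0,"ax":0,"ay":0,"az":0.256},
    {"gripper":1,"dx":-0.031,"dy":0.138,"dz":0,"ax":0,"ay":0,"az":0.284},
  ],
)

```text
clock: 5.13
tool_pos: [0.4973, 0.2392, 0.0784]
tcp_rot: [-179.9, 0.0, 86.5]
ft_force: [-3.4, 0.0, 3.3]
width: 0.166
gripper_force: 12.0
```

Emit:
carry_out(
  motion=[
    {"gripper":1,"dx":0,"dy":0,"dz":0,"ax":0,"ay":0,"az":0},
    {"gripper":1,"dx":0,"dy":0,"dz":0,"ax":0,"ay":0,"az":0},
  ],
)

```text
clock: 5.3
tool_pos: [0.4976, 0.2392, 0.0784]
tcp_rot: [180.0, -0.0, 86.7]
ft_force: [-0.8, 0.6, -1.8]
width: 0.168
gripper_force: 12.0
```

Run:
```python
from h import *
import pickle
s=ctrl.read_state();print(s["tool_pos"],s["tcp_rot"],s["ft_force"],s["width"])
c=snap("side","s3");pickle.dump(c,open("s3.pkl","wb"))
w=snap("wrist","w3");pickle.dump(w,open("w3.pkl","wb"))
im=c["color"][190:290,250:340,::-1];im=cv2.resize(im,(405,450),interpolation=cv2.INTER_CUBIC)
iw=cv2.resize(w["color"][:,:,::-1],(395,296));o=np.zeros((450,800,3),np.uint8);o[:,:405]=im;o[:296,405:]=iw
cv2.imwrite("pics/c3.png",o)
```

```text
[0.49763613 0.23919888 0.07841862] [ 1.79959862e+02 -5.43558233e-04  8.67399180e+01] [-0.83291491  0.56549183 -1.79786075] 0.16801112777792998
```

View pics/c3.png

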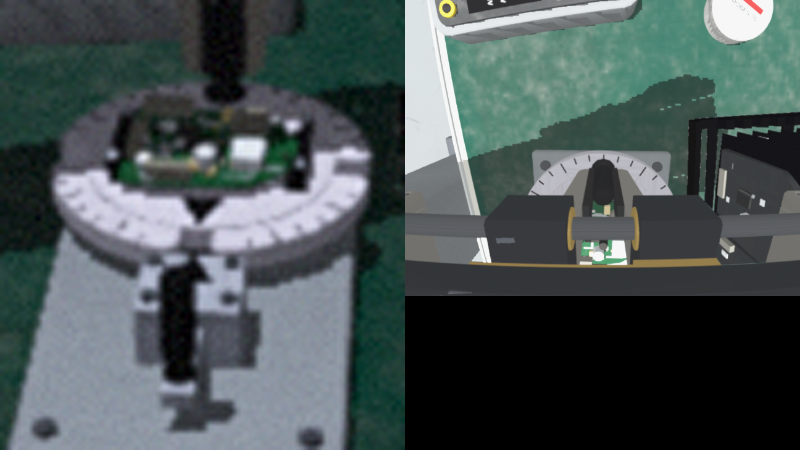

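Side crop: the notch mouth is at about (196,238), the table arrow tip at (200,220), and the front guide screws at (148,297) and (229,297). I'll compute the angle in one camera frame so that calibration bias cancels.

Run:
```python
from h import *
import pickle
s=pickle.load(open("s3.pkl","rb"))
f=lambda x,y,z:onz(s,250+(x+.5)/4.5-.5,190+(y+.5)/4.5-.5,z)[:2]
a,b=f(148,297,.051),f(229,297,.051);a2,b2=f(158,262,.051),f(233,263,.051)
p,q=f(45,428,.018),f(311,437,.018)
rim=[f(52,180,.042),f(371,165,.042)]
print("screws",a,b,a2,b2);print("plate",p,q)
print("notch",f(196,228,.042),f(196,248,.042),"arrow",f(200,221,.045),"disc x mid",rim)
mid=(a+b)/2;pm=(p+q)/2
for yaw in(-94.,):
  d=np.array([np.cos(np.radians(yaw)),np.sin(np.radians(yaw))]);nrm=np.array([-d[1],d[0]])
  for n,P in dict(notch=f(196,238,.042),arrow=f(200,221,.045),m1=mid,m2=(a2+b2)/2,plate=pm,tcp=np.array([.4976,.2392])).items():print(n,((P-mid)@nrm*1e3).round(1),((P-mid)@d*1e3).round(1))
```

```text
screws [0.46424927 0.04617598] [0.50051586 0.04561984] [0.46788697 0.0736006 ] [0.50225998 0.07228128]
plate [ 0.42008627 -0.00505874] [ 0.5359225 -0.0131265]
notch [0.48445777 0.1147203 ] [0.48472676 0.09784706] arrow [0.48639883 0.11620776] disc x mid [array([0.41290245, 0.15817726]), array([0.5707862 , 0.16981343])]
notch -2.0 -60.3
arrow -0.9 -70.4
m1 0.0 0.0
m2 0.8 -27.2
plate -0.5 55.2
tcp 1.7 -193.9
```

The table is aligned within about 1.5°, slightly over-turned. I'll nudge it back ~1°, release and lift.

Emit:
carry_out(
  motion=[
    {"gripper":1,"dx":0,"dy":-0.006,"dz":0,"ax":0,"ay":0,"az":-0.011},
    {"gripper":1,"dx":0,"dy":-0.006,"dz":0,"ax":0,"ay":0,"az":-0.011},
    {"gripper":1,"dx":0,"dy":-0.006,"dz":0,"ax":0,"ay":0,"az":-0.011},
    {"gripper":0,"dx":0,"dy":-0.006,"dz":0,"ax":0,"ay":0,"az":-0.011},
    {"gripper":-0.2,"dx":0,"dy":-0.006,"dz":0,"ax":0,"ay":0,"az":-0.011},
  ],
)

```text
clock: 5.82
tool_pos: [0.4965, 0.2393, 0.0789]
tcp_rot: [180.0, 0.0, 87.6]
ft_force: [1.2, 0.2, 0.0]
width: 0.294
gripper_force: 0.0
```

Emit:
carry_out(
  motion=[
    {"gripper":-0.2,"dx":0,"dy":0,"dz":0,"ax":0,"ay":0,"az":0},
    {"gripper":-0.2,"dx":0,"dy":0,"dz":0,"ax":0,"ay":0,"az":0},
    {"gripper":-0.2,"dx":0,"dy":0,"dz":-0.15,"ax":0,"ay":0,"az":0},
    {"gripper":-0.2,"dx":0,"dy":0,"dz":-0.35,"ax":0,"ay":0,"az":0},
    {"gripper":-0.2,"dx":0,"dy":0,"dz":-0.5,"ax":0,"ay":0,"az":0},
  ],
)

```text
clock: 6.23
tool_pos: [0.4965, 0.2394, 0.1808]
tcp_rot: [179.9, -0.0, 87.6]
ft_force: [1.0, 0.5, 0.7]
width: 0.599
gripper_force: 0.0
```

Emit:
carry_out(
  motion=[
    {"gripper":-0.2,"dx":-0.18,"dy":0,"dz":0,"ax":0,"ay":0,"az":0},
    {"gripper":-0.2,"dx":-0.36,"dy":-0.004,"dz":0,"ax":0,"ay":0,"az":0},
    {"gripper":-0.2,"dx":-0.54,"dy":-0.008,"dz":0,"ax":0,"ay":0,"az":0},
    {"gripper":-0.2,"dx":-0.72,"dy":-0.012,"dz":0,"ax":0,"ay":0,"az":0},
    {"gripper":-0.2,"dx":-0.9,"dy":-0.015,"dz":0,"ax":0,"ay":0,"az":0},
  ],
)

```text
clock: 6.65
tool_pos: [0.4854, 0.0581, 0.1789]
tcp_rot: [180.0, 0.0, 87.6]
ft_force: [0.7, -0.7, 1.1]
width: 0.601
gripper_force: 0.0
```

Run:
```python
from h import *
import pickle
s=ctrl.read_state();print(s["clock"],s["tool_pos"],s["tcp_rot"],s["ft_force"],s["width"],s["q"])
rows([((.480,.004,.180),86),((.480,.004,.077),86)],-.2)
w=snap("wrist","w4");pickle.dump(w,open("w4.pkl","wb"));t=snap("top","t4");pickle.dump(t,open("t4.pkl","wb"))
o=np.zeros((480,800,3),np.uint8);o[:360,:480]=cv2.resize(w["color"][:,:,::-1],(480,360));o[:,480:]=cv2.resize(t["color"][220:310,235:295,::-1],(320,480),interpolation=cv2.INTER_CUBIC)
cv2.imwrite("pics/c4.png",o)
for z in(.06,.09):print(proj(w,(.48,.004,z)))
```

```text
6.65 [0.48541555 0.05812967 0.17893613] [1.79953038e+02 1.50889930e-02 8.76388775e+01] [ 0.70723268 -0.67097875  1.14578532] 0.6012254016475497 [-7.36093202e+00 -1.16210378e+00  1.08424236e+02 -1.14576377e-02
  7.26897695e+01 -4.99641110e+00]
[-0.2715, -0.0159, -0.0053, 0.0005, 0.0002, 0.0182] -0.2
[-0.2714, -0.0163, 0.5097, 0.0005, 0.0002, 0.0182] -0.2
[316.27608185 303.50366376]
[315.81295621 320.02086589]
```

View pics/c4.png

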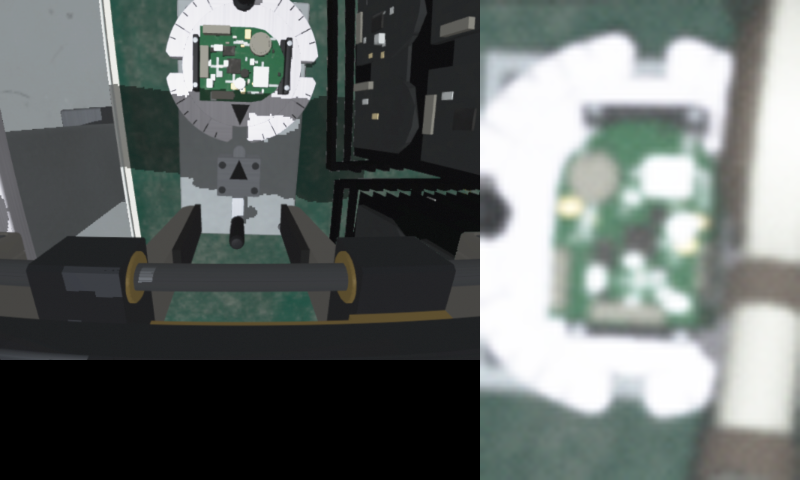

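In the wrist half-view the table arrow tip is at about (240,125) and the guide arrow tip at (239,158). They face each other, and the knob is where predicted. I'll check the angle numerically.

Run:
```python
from h import *
import pickle
w=pickle.load(open("w4.pkl","rb"));g=w["color"].max(2)
def arrow(x0,y0,x1,y1,z):
    m=(g[y0:y1,x0:x1]<60).astype(np.uint8);n,l,st,ce=cv2.connectedComponentsWithStats(m)
    i=1+st[1:,4].argmax();c=cv2.findContours((l==i).astype(np.uint8),0,1)[0][0]
    t=cv2.minEnclosingTriangle(c)[1]
    if t is None:return
    t=t[:,0]+[x0,y0];print(st[i],t.round(1).tolist());return np.array([onz(w,*p,z)[:2] for p in t])
A=arrow(305,136,336,172,.045);G=arrow(300,205,336,245,.052)
def axis(T):
    L=[np.linalg.norm(T[(i+1)%3]-T[(i+2)%3]) for i in range(3)];i=int(np.argmin(L));b=(T[(i+1)%3]+T[(i+2)%3])/2
    d=T[i]-b;return T[i],np.degrees(np.arctan2(d[1],d[0])),L
a,b=axis(A),axis(G);print(a,b);d=b[0]-a[0];print(np.degrees(np.arctan2(d[1],d[0])),np.linalg.norm(d))
```

```text
[  5   3  22  26 302] [[332.0, 140.0], [308.7, 138.9], [319.5, 165.1]]
[  7  10  22  24 291] [[318.6, 213.8], [306.5, 238.0], [329.0, 238.0]]
(array([0.48741187, 0.11754636]), np.float64(-94.3732638624069), [np.float64(0.02217173168758157), np.float64(0.021948477964312565), np.float64(0.018513031945039535)]) (array([0.48514046, 0.07910217]), np.float64(85.53827340232141), [np.float64(0.018578072766246904), np.float64(0.02198166068802087), np.float64(0.022600292484389634)])
-93.38129273666429 0.038511226616289446
```

Aligned within 1°. Next, over the knob and down.

Emit:
carry_out(
  motion=[
    {"gripper":-0.2,"dx":-0.15,"dy":-0.01,"dz":0,"ax":0,"ay":0,"az":0.018},
    {"gripper":-0.2,"dx":-0.27,"dy":-0.016,"dz":0,"ax":0,"ay":0,"az":0.018},
    {"gripper":-0.2,"dx":-0.27,"dy":-0.016,"dz":0.18,"ax":0,"ay":0,"az":0.018},
    {"gripper":-0.2,"dx":-0.27,"dy":-0.016,"dz":0.36,"ax":0,"ay":0,"az":0.018},
    {"gripper":-0.2,"dx":-0.27,"dy":-0.016,"dz":0.51,"ax":0,"ay":0,"az":0.018},
  ],
)

```text
clock: 7.17
tool_pos: [0.4802, 0.0061, 0.0753]
tcp_rot: [180.0, -0.0, 86.0]
ft_force: [0.2, 0.5, -0.1]
width: 0.6
gripper_force: 0.0
```

Emit:
carry_out(
  motion=[
    {"gripper":1,"dx":0,"dy":0,"dz":0,"ax":0,"ay":0,"az":0},
    {"gripper":1,"dx":0,"dy":0,"dz":0,"ax":0,"ay":0,"az":0},
    {"gripper":1,"dx":0,"dy":0,"dz":0,"ax":0,"ay":0,"az":0},
    {"gripper":1,"dx":0,"dy":0,"dz":0,"ax":0,"ay":0,"az":0},
    {"gripper":1,"dx":0,"dy":0,"dz":0,"ax":0,"ay":0,"az":0},
  ],
  newtons=25,
)

```text
clock: 7.58
tool_pos: [0.482, 0.0057, 0.0788]
tcp_rot: [179.8, 0.0, 86.0]
ft_force: [0.3, -0.2, 0.1]
width: 0.263
gripper_force: 0.0
```

Emit:
carry_out(
  motion=[
    {"gripper":1,"dx":0,"dy":0,"dz":0,"ax":0,"ay":0,"az":0},
    {"gripper":1,"dx":0,"dy":0,"dz":0,"ax":0,"ay":0,"az":0},
    {"gripper":1,"dx":0,"dy":0,"dz":0,"ax":0,"ay":0,"az":0},
  ],
)

```text
clock: 7.83
tool_pos: [0.4795, 0.0059, 0.0779]
tcp_rot: [-179.9, 0.0, 86.0]
ft_force: [-7.1, 1.2, 9.8]
width: 0.17
gripper_force: 25.0
```

Emit:
carry_out(
  motion=[
    {"gripper":1,"dx":0.015,"dy":0,"dz":0,"ax":0,"ay":0,"az":0},
    {"gripper":1,"dx":0.03,"dy":0,"dz":0,"ax":0,"ay":0,"az":0},
    {"gripper":1,"dx":0.045,"dy":0,"dz":0,"ax":0,"ay":0,"az":0},
    {"gripper":1,"dx":0.06,"dy":0,"dz":0,"ax":0,"ay":0,"az":0},
    {"gripper":1,"dx":0.07,"dy":0,"dz":0,"ax":0,"ay":0,"az":0},
  ],
)

```text
clock: 8.25
tool_pos: [0.4804, 0.0195, 0.0779]
tcp_rot: [-179.9, 0.1, 86.0]
ft_force: [-7.7, -2.8, 9.7]
width: 0.167
gripper_force: 25.0
```

Emit:
carry_out(
  motion=[
    {"gripper":1,"dx":0.01,"dy":0,"dz":0,"ax":0,"ay":0,"az":0},
    {"gripper":1,"dx":0.02,"dy":0,"dz":0,"ax":0,"ay":0,"az":0},
    {"gripper":1,"dx":0.025,"dy":0,"dz":0,"ax":0,"ay":0,"az":0},
    {"gripper":1,"dx":0.025,"dy":0,"dz":0,"ax":0,"ay":0,"az":0},
  ],
)

```text
clock: 8.58
tool_pos: [0.4807, 0.0237, 0.0779]
tcp_rot: [-179.9, 0.2, 86.1]
ft_force: [-8.2, -4.6, 9.1]
width: 0.169
gripper_force: 25.0
```

Emit:
carry_out(
  motion=[
    {"gripper":1,"dx":0.005,"dy":0,"dz":0,"ax":0,"ay":0,"az":0},
    {"gripper":1,"dx":0.01,"dy":0,"dz":0,"ax":0,"ay":0,"az":0},
    {"gripper":1,"dx":0.01,"dy":0,"dz":0,"ax":0,"ay":0,"az":0},
  ],
)

```text
clock: 8.83
tool_pos: [0.4808, 0.0239, 0.0779]
tcp_rot: [-179.8, 0.4, 86.1]
ft_force: [-8.0, -13.6, 9.0]
width: 0.165
gripper_force: 25.0
```

The bolt is on its stop: 18.0 mm of travel, and the force jumped to 13.6 N. Release and retreat.

Emit:
carry_out(
  motion=[
    {"gripper":1,"dx":-0.006,"dy":0,"dz":0,"ax":0,"ay":0,"az":0},
    {"gripper":0,"dx":-0.006,"dy":0,"dz":0,"ax":0,"ay":0,"az":0},
    {"gripper":-0.2,"dx":-0.006,"dy":0,"dz":0,"ax":0,"ay":0,"az":0},
    {"gripper":-0.2,"dx":-0.006,"dy":0,"dz":0,"ax":0,"ay":0,"az":0},
    {"gripper":-0.2,"dx":-0.006,"dy":0,"dz":0,"ax":0,"ay":0,"az":0},
  ],
)

```text
clock: 9.25
tool_pos: [0.482, 0.0257, 0.077]
tcp_rot: [179.9, -0.0, 86.0]
ft_force: [0.1, 0.1, 0.7]
width: 0.436
gripper_force: 0.0
```

Emit:
carry_out(
  motion=[
    {"gripper":-0.2,"dx":-0.006,"dy":0,"dz":0,"ax":0,"ay":0,"az":0},
    {"gripper":-0.2,"dx":-0.006,"dy":0,"dz":-0.15,"ax":0,"ay":0,"az":0},
    {"gripper":-0.2,"dx":-0.006,"dy":0,"dz":-0.3,"ax":0,"ay":0,"az":0},
    {"gripper":-0.2,"dx":-0.006,"dy":0,"dz":-0.5,"ax":0,"ay":0,"az":0},
    {"gripper":-0.2,"dx":-0.006,"dy":0,"dz":-0.6,"ax":0,"ay":0,"az":0},
  ],
)

```text
clock: 9.67
tool_pos: [0.4832, 0.0242, 0.201]
tcp_rot: [179.7, 0.0, 86.0]
ft_force: [0.9, 1.0, 0.5]
width: 0.599
gripper_force: 0.0
```

Run:
```python
from h import *
s=ctrl.read_state();print(s["clock"],s["tool_pos"],s["ft_force"],s["width"])
w=snap("wrist","w5");cv2.imwrite("pics/w5.png",w["color"][:,:,::-1])
```

```text
9.6667 [0.48322464 0.02422813 0.20101137] [0.8518307  0.9689836  0.53645127] 0.5994835331719435
```

View pics/w5.png

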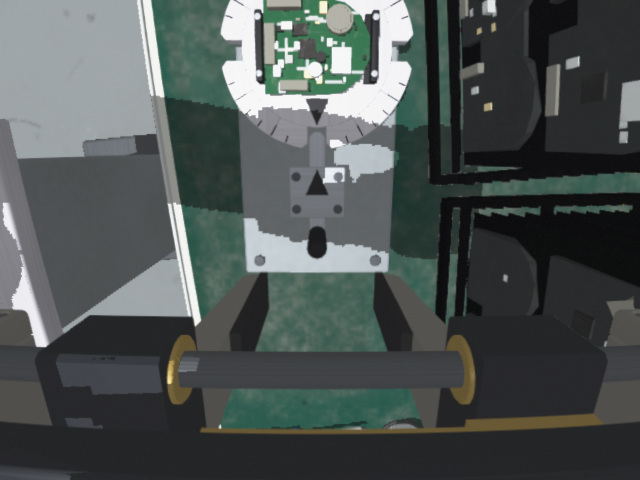

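The bolt is seated in the notch, spanning about (317,130)-(317,165). The two arrows face each other at (317,122) and (317,170), and nothing else has been disturbed.

```bash
python3 -c "
from rig import job
print(job.job_done())"
```

```text
the job is handed in; nothing more can be done
None
```

The turntable is back at home, with its arrow within about 1° of the guide arrow. The bolt is pushed fully home, the arm is clear with no sign of contact with the board or loose items, and the job is handed in; no verdict came back.

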